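Sweep spilled hardware into the catch tray

TASK

Three small parts have been spilled on the table: a steel nut, a brass bushing and a red wheel hub. With the fingers, sweep all three across the table top through the open front of the green tray until each lies flat and completely inside it; push them only, never pick one up or lift it off the table. Leave the tape measure, the hex driver, the glue bottle, the red pen and the tweezers where they are.

Things in the scene. Friction and masses are not known exactly. Their poses are not given: they have to be found in the camera images.
- tray: Green three-walled tray fixed to the table; thin white floor, no step at the open front. Inside 130 mm wide (y), 75 mm deep (x); walls 6 mm thick, 22 mm high. Origin on the table at the middle of the inner floor; x points from the open front (x = -37.5 mm) to the back wall (+37.5 mm); side walls at y = +/-65 mm, with 3 mm high screw tabs 15 mm outwards.
- nut_mid (a point): Centre (7 mm above the table) of the steel hexagon nut, 30 mm across flats, 35 mm across corners, 14 mm high, 50 g, lying flat. z is its upright axis.
- bushing_mid (a point): Centre (7 mm above the table) of the brass bushing, a ring of 30 mm outer and 16 mm inner diameter, 14 mm high, 50 g, lying flat. z is its upright axis.
- hub_mid (a point): Centre (7 mm above the table) of the red wheel hub, a disc of 30 mm diameter, 14 mm high, 40 g, lying flat. z is its upright axis.
- tape_measure: Bystander: red tape measure lying flat, 52 x 60 x 26 mm, loose. Origin under its middle.
- hex_driver: Bystander: red-handled hex driver, 202 mm long and 18 mm thick, loose, lying along its x near the right edge of the table. Origin under its middle.
- glue_bottle: Bystander: small white glue bottle, 30 mm wide and 99 mm tall, standing upright, loose. Origin under its middle.
- pen: Bystander: white marker pen with a red cap, 127 mm long, 14 mm thick, loose, lying along its x. Origin under its middle.
- tweezers_1: Bystander: steel tweezers, 123 mm long, 17 mm wide, 9 mm high, loose, lying along their x. Origin under their middle.

How it is judged:
At the end, for the whole second after the job is handed in: Nut, bushing and hub each lie flat and at rest in the tray: centre at least 12 mm behind the line of the open front and between the walls, on the tray's floor, tilted less than 0.2 rad (x of nut_mid in the frame of tray between -0.0255 and 0.0375 m and y of nut_mid in the frame of tray between -0.065 and 0.065 m and height (world z) of each of nut_mid, bushing_mid, hub_mid below 0.011 m and angle between each of nut_mid, bushing_mid, hub_mid's own z axis and vertical below 0.2 rad and linear speed of each of nut, bushing, hub below 0.02 m/s and x of bushing_mid in the frame of tray between -0.0255 and 0.0375 m and y of bushing_mid in the frame of tray between -0.065 and 0.065 m and x of hub_mid in the frame of tray between -0.0255 and 0.0375 m and y of hub_mid in the frame of tray between -0.065 and 0.065 m); the robot touches nothing.
It fails at once if the nut, bushing or hub is lifted off the table (its centre more than 18 mm up) (height (world z) of any of nut_mid, bushing_mid, hub_mid above 0.018 m).
It fails at once if the tape measure, hex driver, glue bottle, red pen or tweezers are moved by more than 20 mm (distance of any of tape_measure, hex_driver, glue_bottle, pen, tweezers_1 from where it was at the start of the episode above 0.02 m).
It fails at once if the glue bottle is tipped over (angle between glue_bottle's own z axis and vertical above 0.5 rad).
It also fails if it takes over 67 s, if anything falls off the work surface, if the arm or the gripper's body presses on something with over 40 N, if the wrist force passes 120 N, or if a joint passes its speed limit or range.

ROBOT

A 6-joint arm with a two-finger parallel gripper is mounted at the origin on a cart in front of the work surface, level with it; the furniture and walls round the work are solid. World frame = base frame: x ahead of the robot, y to its left, z up, the work surface at z = 0. Lengths are in m, angles in rad, forces in N, time in s.
With the tool pointing down it reaches from about 0.4 to 0.825 m from the base axis. Payload 7 kg.
Tool frame: the origin (TCP) lies midway between the tips of the shut fingers; the grasp point (between the pads) lies 19 mm behind it; z points along the fingers, y is the line along which they close (so a half turn about z gives the same grasp; the last joint's range is limited). The gripper opens to 88 mm and grips with 3 to 60 N. Pads are 19 mm wide; open, the fingers measure 130 mm over their backs; the gripper's body (78 mm by 193 mm) begins 47 mm behind the grasp point.
Start: joints at [-0.902, 0.359, 0.012, 0, -1.224, -0.288], TCP at [0.251, -0.627, 0.227] pointing down, gripper open.
Joint ranges: [-3.07, 3.07], [-1.43, 2.12], [-1.02, 1.25], [-3.03, 1.67], [-3.05, -0], [-3.03, 3.03]. Speed limits (rad/s): [2.39, 2.39, 3.01, 3.14, 3.14, 3.14].

INTERFACE

Orientations are given as [roll, pitch, yaw] about the fixed x, y, z axes, in that order (R = Rz(yaw) Ry(pitch) Rx(roll)).
In Python, from station import telemetry, eyes, ticket, recognise, trace gives the robot as it stands. The module is installed in compiled form; this text tells all that it offers.
- The arm moves only by the tool servo_tool, never from a script. Its argument "series" is a list that holds one entry, the list of rows, each a list of 4 numbers: the shift along the tool's x, y, z in mm, then the turn about the tool's z in rad. In form: [[[x, y, z, roll], ...]]. A call has exactly 10 rows; each row shifts and turns the commanded pose from where the row before left it, along the tool's axes as they then stand; what a row does not reach is not made up. A row lasts 1/12 s, in which the tool goes at most 41.7 mm and 7.16 degrees, less where a joint would pass 70% of its speed; a pose out of reach is approached as far as the arm can. A call is refused whole if a number of a shift passes 41.7 or a number of a turn 0.125, either way. A call with a gripper value outside its range is refused whole. "claw" is the gripper's target within -1 to 1 (shut at 1, half-way at 0, fully open at -1), set as the call begins (left out, the last holds). The fingers move at their own pace and stop on an object; "grip_force" is the grip in N (left out, the last holds). Time passes only in rows, so rows that do not move let the fingers close, or fill a call up. It gives the time, the measured TCP pose, the force, the opening and the grip force at its end, in the units of the state.
- telemetry.get_state(): the state, without advancing time (a new reading comes with each control period).
- eyes.grab_frame(name): name is "side" or "top"; returns the picture (420x560x3 uint8, red, green, blue); there is no depth.
- eyes.calibration(name): a dict with "mtx" (3x3 intrinsics, pixels), "rvec" (rotation vector, rad) and "tvec" (3), from world to camera coordinates, as OpenCV has them. Camera axes: x right, y down, z forward; pixel columns grow to the right and rows downward; lengths in m; the calibration is good to about 2 mm. A picture is of the moment at which its call begins. calibration takes no time and is no camera call.
- ticket.job_done(): hands the job in; it is judged then, once.
Trained networks look in the newest picture that a camera, given by its name, has taken for a name from the list of things; names that differ only in an ending like _2 or _b are one class to them, and where a whole thing is asked for, a point or a joint stands for the part that bears it (a point fixed in the world has none). Each returns a list of dicts, best first, with "conf" (0 to 1); they miss things now and then, are a little off and sometimes report something else, mostly with a low value. They report only what shows in the picture. A call takes as long as a camera call.
- recognise(camera, name): "position" ([x, y, z] in m, in world coordinates, good to about 4 mm: the middle of the surface that is visible of it).
- trace(camera, name): "mask" (420x560 bool, what is visible of it).
The state is a dict: "t": time; "q": joint angles; "qd": joint speeds; "joint_efforts": joint torques, N m; "eef_pos": TCP position; "ee_rot": TCP orientation; "force": force on the tool from outside, world axes, zero at the start; "moment": the same for the moment, N m; "width": finger opening in m; "gripper_force": force on a finger pad.
Only numpy, scipy, OpenCV 4.12 (cv2) and the standard library are available. Lean on these libraries where they do the work, as an engineer would, in place of code of your own. Each camera call takes 0.05 s, during which the arm holds its last target. There are 200 camera calls.

## Working session

There is one attempt and no reset: what is moved stays moved. The work goes in short steps, Python scripts to look and compute and a tool call to move; the robot and the scene stay as the last step left them, time stands still between calls to the robot, and variables do not carry over. Pictures are saved under pics/ and viewed, at most 10 in all, crops included, and the job is handed in when it is done.

Besides the shell and the picture viewer there is one more tool, called after "Request:" by a JSON object that holds its "op" and its "data". servo_tool: Moves the arm, as the interface text tells. Its arguments: {"type":"object","properties":{"series":{"type":"array"},"claw":{"type":"number"},"grip_force":{"type":"number"}},"required":["series"]}

```bash
mkdir -p pics
python3 - <<'E'
from station import *
import cv2,numpy as np
for c in ["top","side"]:
    cv2.imwrite(f"pics/{c}0.png",eyes.grab_frame(c)[:,:,::-1])
    for n in ["tray","nut_mid","bushing_mid","hub_mid","tape_measure","hex_driver","glue_bottle","pen","tweezers_1"]:
        for r in recognise(c,n)[:2]: print(c,n,np.round(r["position"],3),round(r["conf"],2))
s=telemetry.get_state();print(s["t"],s["eef_pos"],s["ee_rot"],s["width"])
E
```

```text
top tray [ 0.607 -0.124  0.001] 0.57
top tray [0.658 0.039 0.042] 0.53
top nut_mid [0.658 0.038 0.042] 0.65
top nut_mid [ 0.476 -0.199  0.017] 0.58
top hub_mid [0.435 0.111 0.014] 0.59
top hub_mid [ 0.458 -0.088  0.015] 0.54
top hex_driver [ 0.443 -0.27   0.013] 0.83
top glue_bottle [0.66  0.039 0.042] 0.59
top pen [0.432 0.111 0.013] 0.76
top tweezers_1 [0.567 0.147 0.006] 0.6
top tweezers_1 [0.661 0.04  0.043] 0.5
side tray [ 0.611 -0.12   0.006] 0.75
side nut_mid [ 0.477 -0.207  0.01 ] 0.53
side bushing_mid [ 0.467 -0.152  0.012] 0.51
side tape_measure [ 0.378 -0.005  0.034] 0.92
side hex_driver [ 0.444 -0.274  0.016] 0.77
side glue_bottle [0.666 0.036 0.042] 0.74
side glue_bottle [ 0.466 -0.151  0.013] 0.74
side pen [0.392 0.1   0.009] 0.55
side tweezers_1 [0.571 0.15  0.012] 0.68
1.0 [ 0.25086245 -0.62663667  0.22659513] [-3.14153927e+00  2.43290159e-05 -2.76074617e+00] 0.08775554042247866
```

View pics/top0.png

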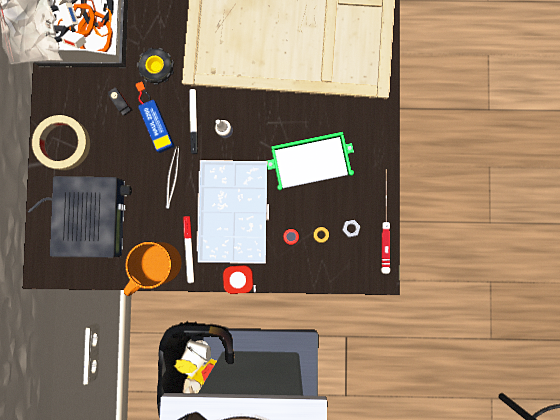

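View pics/side0.png

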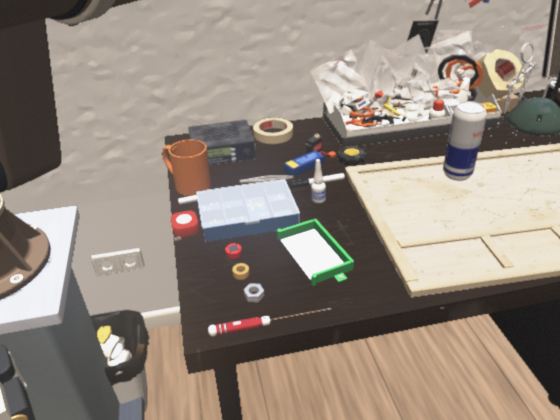

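The top view shows the hub at (291,237), the bushing at (321,235) and the nut at (351,228). The tray sits above them at (312,162) with its open front facing the robot and a yaw of about 0.15 rad. The blue box is on the left at (233,212) and the hex driver on the right at (385,245). The side view shows the same layout. Next I'll measure accurately.

```bash
cat > h.py <<'E'
from station import *
import cv2,numpy as np
def ray(c,p,z):
    k=eyes.calibration(c);R=cv2.Rodrigues(np.array(k["rvec"],float))[0];t=np.array(k["tvec"],float).ravel()
    d=R.T@np.linalg.inv(np.array(k["mtx"],float))@np.array([p[0],p[1],1.]);o=-R.T@t
    return o+d*(z-o[2])/d[2]
def blob(im,c,roi,f,z):
    x0,y0,x1,y1=roi;m=f(cv2.cvtColor(im[y0:y1,x0:x1],cv2.COLOR_RGB2HSV).astype(int))
    m=cv2.morphologyEx(m.astype(np.uint8),cv2.MORPH_CLOSE,np.ones((3,3)))
    n,l,s,ce=cv2.connectedComponentsWithStats(m)
    if n<2:return None
    i=1+np.argmax(s[1:,4]);cs=cv2.findContours((l==i).astype(np.uint8),0,2)[0][0]+[[x0,y0]]
    return ce[i]+[x0,y0],s[i,4],cs
E
cat > m.py <<'E'
from h import *
red=lambda h:((h[...,0]<8)|(h[...,0]>172))&(h[...,1]>120)&(h[...,2]>80)
bra=lambda h:(h[...,0]>12)&(h[...,0]<35)&(h[...,1]>110)&(h[...,2]>80)
ste=lambda h:(h[...,1]<70)&(h[...,2]>95)
wh=lambda h:(h[...,1]<40)&(h[...,2]>190)
im=eyes.grab_frame("top");sd=eyes.grab_frame("side")
for n,f,roi,r2 in [("hub",red,(275,222,307,252),(220,240,248,260)),("bush",bra,(307,220,336,250),(228,260,255,282)),("nut",ste,(338,214,366,243),(240,280,270,304))]:
  for c,i,r in (("top",im,roi),("side",sd,r2)):
    b=blob(i,c,r,f,0);p=cv2.minEnclosingCircle(b[2])
    print(n,c,b[0],b[1],ray(c,b[0],.014 if c=="top" else .010)[:2].round(4),round(p[1],1))
for c,i,r in (("top",im,(265,125,360,195)),("side",sd,(270,220,355,282))):
    b=blob(i,c,r,wh,0);q=cv2.approxPolyDP(cv2.convexHull(b[2]),4,True)[:,0]
    for p in q: print("floor",c,p,ray(c,p,.001)[:2].round(4))
for p in [(267,264),(200,264),(268,161)]: print("box z=.04",ray("top",p,.04).round(3))
print("box side top-front corner",[ (z,ray("side",(297,212),z)[:2].round(3)) for z in (.02,.03,.04,.05,.06)])
k=eyes.calibration("top");print(-cv2.Rodrigues(np.array(k["rvec"]))[0].T@np.array(k["tvec"]).ravel())
E
python3 m.py
```

```text
hub top [290.38571429 236.59285714] 140 [ 0.4594 -0.0862] 8.2
hub side [233.01796407 251.18562874] 167 [ 0.4599 -0.0898] 8.8
bush top [320.58333333 234.42261905] 168 [ 0.4645 -0.144 ] 8.2
bush side [240.25821596 270.71830986] 213 [ 0.4645 -0.1455] 8.5
nut top [350.98843931 228.05202312] 173 [ 0.4776 -0.2021] 9.0
nut side [253.43865031 291.81595092] 326 [ 0.4778 -0.2024] 10.6
floor top [339 137] [ 0.6561 -0.1787]
floor top [346 174] [ 0.5833 -0.1931]
floor top [282 186] [ 0.5579 -0.0685]
floor top [275 150] [ 0.6286 -0.0536]
floor side [314 229] [ 0.6286 -0.0524]
floor side [342 263] [ 0.6504 -0.1611]
floor side [309 278] [ 0.5811 -0.1841]
floor side [281 239] [ 0.5575 -0.0666]
box z=.04 [ 0.408 -0.043  0.04 ]
box z=.04 [0.405 0.082 0.04 ]
box z=.04 [ 0.601 -0.042  0.04 ]
box side top-front corner [(0.02, array([ 0.604, -0.013])), (0.03, array([ 0.6  , -0.026])), (0.04, array([ 0.597, -0.039])), (0.05, array([ 0.593, -0.053])), (0.06, array([ 0.59 , -0.066]))]
[ 0.45117281 -0.08045831  1.03991541]
```

Request:
{"op": "servo_tool", "data": {"series": [[[0,0,0,0.0905],[0,0,0,0.0905],[-19,30.5,0,0],[-19,30.5,0,0],[-19,30.5,0,0],[-19,30.5,0,0],[-19,30.5,0,0],[-19,30.5,0,0],[-19,30.5,0,0],[-19,30.5,0,0]]], "claw": 0.59}}

```text
t: 1.93
eef_pos: [0.3517, -0.3558, 0.2268]
ee_rot: [-3.141, 0.001, -2.942]
force: [1.0, -0.1, -0.1]
width: 0.0264
gripper_force: 0.0
```

Request:
{"op": "servo_tool", "data": {"series": [[[-19,31,0,0],[-19,31,0,0],[-19,31,0,0],[-19,31,0,0],[-19,31,0,0],[-19,31,0,0],[0,0,30,0],[0,0,30,0],[0,0,30,0],[0,0,30,0]]]}}

```text
t: 2.77
eef_pos: [0.4266, -0.1519, 0.1059]
ee_rot: [-3.141, 0.002, -2.941]
force: [0.8, -0.7, -0.9]
width: 0.0177
gripper_force: 0.0
```

```bash
cat > s.py <<'E'
from h import *
s=telemetry.get_state();p=np.array(s["eef_pos"])*1e3;d=p[:2]-[606.5,-123.5];a=.2
print("t",round(s["t"],2),"tray X",round(d[0]*np.cos(a)+d[1]*np.sin(a),1),"Y",round(-d[0]*np.sin(a)+d[1]*np.cos(a),1),"z",round(p[2],1),"rot",np.round(s["ee_rot"],3),"w",round(s["width"],4),"F",np.round(s["force"],1))
E
python3 s.py
```

```text
t 2.77 tray X -182.0 Y 7.9 z 105.9 rot [-3.141e+00  2.000e-03 -2.941e+00] w 0.0177 F [ 0.8 -0.7 -0.9]
```

Request:
{"op": "servo_tool", "data": {"series": [[[0,0,25,0],[0,0,25,0],[0,0,25,0],[0,0,20,0],[0,0,5,0],[0,0,0,0],[-8,0,0,0],[-8,0,0,0],[-8,0,0,0],[-8,0,0,0]]]}}

```text
t: 3.6
eef_pos: [0.4595, -0.1458, 0.0077]
ee_rot: [-3.141, 0.002, -2.942]
force: [-0.3, -0.1, 1.1]
width: 0.018
gripper_force: 0.3
```

```bash
python3 s.py
python3 - <<'E'
from h import *
a=eyes.grab_frame("top")[120:260,230:400];b=eyes.grab_frame("side")[180:320,190:360]
cv2.imwrite("pics/c1.png",cv2.resize(np.hstack([a,b])[:,:,::-1],None,fx=2.3,fy=2.3,interpolation=2))
E
```

```text
t 3.6 tray X -148.4 Y 7.4 z 7.7 rot [-3.141e+00  2.000e-03 -2.942e+00] w 0.018 F [-0.3 -0.1  1.1]
```

View pics/c1.png

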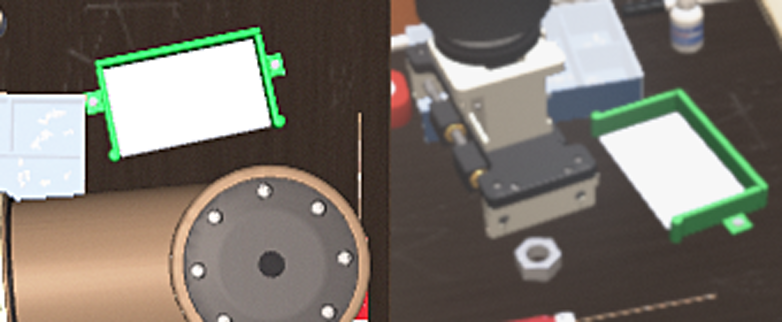

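The crop shows the gripper down behind the bushing and hiding it. The nut and the tray are undisturbed, so I'll carry on pushing.

Request:
{"op": "servo_tool", "data": {"series": [[[-8,-0.5,2,0],[-10,-0.5,0,0],[-10,-0.5,0,0],[-10,-0.5,0,0],[-10,-0.5,0,0],[-10,-0.5,0,0],[-10,-0.5,0,0],[-10,-0.5,0,0],[-10,-0.5,0,0],[-10,-0.5,0,0]]]}}

```text
t: 4.53
eef_pos: [0.5556, -0.1313, 0.0045]
ee_rot: [3.142, -0.0, -2.942]
force: [-0.7, -1.1, 0.2]
width: 0.0178
gripper_force: 0.2
```

Request:
{"op": "servo_tool", "data": {"series": [[[-10,-0.5,0,0],[-10,-0.5,0,0],[-8,-0.5,0,0],[-6,-0.5,0,0],[-4,0,0,0],[0,0,0,0],[10,0,0,0],[20,0,0,0],[20,0,0,0],[0,0,-20,0]]]}}

```text
t: 5.37
eef_pos: [0.5354, -0.1365, 0.0211]
ee_rot: [3.139, -0.009, -2.945]
force: [-0.4, -0.2, -1.0]
width: 0.0182
gripper_force: 0.0
```

Request:
{"op": "servo_tool", "data": {"series": [[[0,0,-25,0],[0,0,-25,0],[20,20,-15,0],[20,20,0,0],[20,20,0,0],[20,0,0,0],[20,0,0,0],[20,0,0,0],[0,0,0,0],[0,0,0,0]]]}}

```text
t: 6.2
eef_pos: [0.4123, -0.1012, 0.0899]
ee_rot: [3.141, 0.001, -2.942]
force: [1.0, -0.4, 0.3]
width: 0.0179
gripper_force: 0.0
```

```bash
python3 s.py
python3 - <<'E'
from h import *
a=eyes.grab_frame("top")[120:260,230:400];b=eyes.grab_frame("side")[180:320,190:360]
cv2.imwrite("pics/c2.png",cv2.resize(np.hstack([a,b])[:,:,::-1],None,fx=2.3,fy=2.3,interpolation=2))
E
```

```text
t 6.2 tray X -185.9 Y 60.5 z 89.9 rot [ 3.141e+00  1.000e-03 -2.942e+00] w 0.0179 F [ 1.  -0.4  0.3]
```

View pics/c2.png

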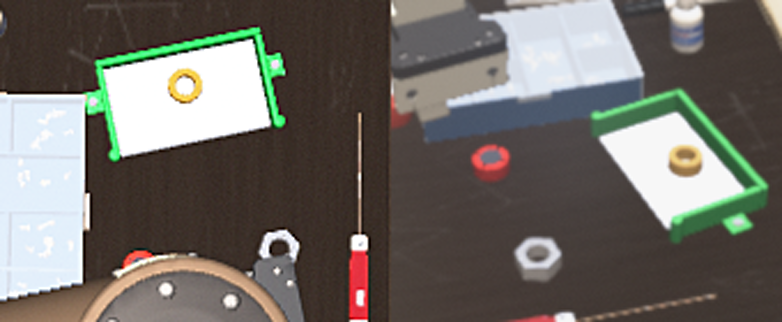

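The bushing lies well inside the tray, near its middle, and the hub and nut are untouched. The hub is next.

Request:
{"op": "servo_tool", "data": {"series": [[[0,4,25,0],[0,0,25,0],[0,0,25,0],[0,0,8,0],[0,0,2,0],[-8,0,0,0],[-8,0,0,0],[-8,0,0,0],[-8,0,0,0],[-10,-3,0,0]]]}}

```text
t: 7.13
eef_pos: [0.456, -0.0911, 0.0054]
ee_rot: [3.142, 0.001, -2.942]
force: [-0.0, -0.3, 0.1]
width: 0.0176
gripper_force: 0.3
```

Request:
{"op": "servo_tool", "data": {"series": [[[-10,-3,0,0],[-10,-3,0,0],[-10,-3,0,0],[-10,-3,0,0],[-10,-3,0,0],[-10,-3,0,0],[-10,-3,0,0],[-10,-3,0,0],[-10,-3,0,0],[-10,-3,0,0]]]}}

```text
t: 7.97
eef_pos: [0.5597, -0.1012, 0.0045]
ee_rot: [3.142, -0.0, -2.942]
force: [-0.9, 0.3, 0.3]
width: 0.0181
gripper_force: 0.2
```

```bash
python3 s.py
python3 - <<'E'
from h import *
a=eyes.grab_frame("top")[120:260,230:400];b=eyes.grab_frame("side")[180:320,190:360]
cv2.imwrite("pics/c3.png",cv2.resize(np.hstack([a,b])[:,:,::-1],None,fx=2.3,fy=2.3,interpolation=2))
E
```

```text
t 7.97 tray X -41.5 Y 31.2 z 4.5 rot [ 3.142 -0.    -2.942] w 0.0181 F [-0.9  0.3  0.3]
```

View pics/c3.png

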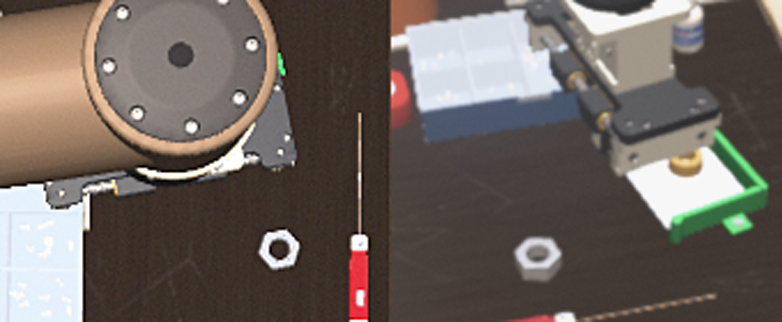

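The hub has left its old spot and is hidden under the gripper. I'll finish this push, back off and move over behind the nut.

Request:
{"op": "servo_tool", "data": {"series": [[[-6,-0.5,0,0],[-5,-0.5,0,0],[-3,0,0,0],[0,0,0,0],[10,0,0,0],[20,0,0,0],[20,0,0,0],[0,0,-28,0],[0,0,-28,0],[0,0,-28,0]]]}}

```text
t: 8.9
eef_pos: [0.5217, -0.1095, 0.0893]
ee_rot: [3.141, -0.002, -2.942]
force: [1.3, -0.2, 0.8]
width: 0.018
gripper_force: 0.0
```

Request:
{"op": "servo_tool", "data": {"series": [[[12,-10,0,0],[12,-10,0,0],[12,-10,0,0],[12,-10,0,0],[12,-10,0,0],[12,-10,0,0],[12,-10,0,0],[12,-11,0,0],[5,0,0,0],[0,0,0,0]]]}}

```text
t: 9.73
eef_pos: [0.4385, -0.2097, 0.0878]
ee_rot: [3.141, -0.002, -2.944]
force: [-0.0, -0.5, -0.7]
width: 0.0182
gripper_force: 0.0
```

```bash
python3 s.py
python3 - <<'E'
from h import *
a=eyes.grab_frame("top")[120:260,230:400];b=eyes.grab_frame("side")[180:320,190:360]
cv2.imwrite("pics/c4.png",cv2.resize(np.hstack([a,b])[:,:,::-1],None,fx=2.3,fy=2.3,interpolation=2))
E
```

```text
t 9.73 tray X -181.8 Y -51.1 z 87.8 rot [ 3.141e+00 -2.000e-03 -2.944e+00] w 0.0182 F [-0.  -0.5 -0.7]
```

View pics/c4.png

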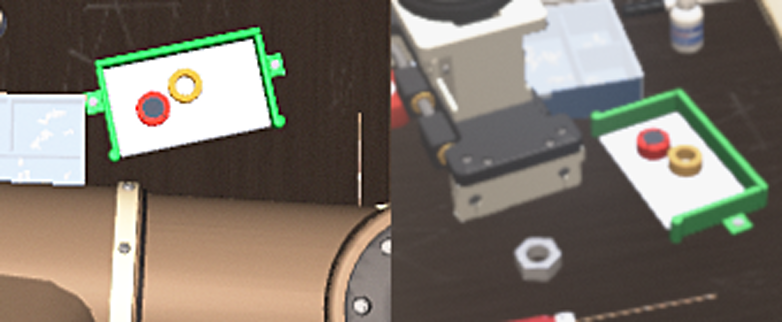

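The hub is inside the tray next to the bushing, and the nut's lane is clear. The nut is next.

Request:
{"op": "servo_tool", "data": {"series": [[[0,0,25,0],[0,0,25,0],[0,0,23,0],[0,0,8,0],[0,0,2,0],[-8,0,0,0],[-8,0,0,0],[-8,0,0,0],[-10,1.5,0,0],[-10,1.5,0,0]]]}}

```text
t: 10.67
eef_pos: [0.485, -0.1967, 0.0065]
ee_rot: [-3.141, 0.002, -2.942]
force: [-0.2, 0.0, 1.1]
width: 0.018
gripper_force: 0.2
```

Request:
{"op": "servo_tool", "data": {"series": [[[-10,1.5,0,0],[-10,1.5,0,0],[-10,1.5,0,0],[-10,1.5,0,0],[-10,1.5,0,0],[-10,1.5,0,0],[-10,1.5,0,0],[-10,1.5,0,0],[-10,1.5,0,0],[-5,1,0,0]]]}}

```text
t: 11.5
eef_pos: [0.575, -0.1635, 0.0055]
ee_rot: [-3.141, 0.001, -2.941]
force: [-0.5, 1.7, 0.2]
width: 0.0181
gripper_force: 0.2
```

Request:
{"op": "servo_tool", "data": {"series": [[[-5,0,0,0],[-4,0,0,0],[-2,0,0,0],[0,0,0,0],[10,0,0,0],[20,0,0,0],[20,0,0,0],[0,0,-28,0],[0,0,-28,0],[0,0,-28,0]]]}}

```text
t: 12.33
eef_pos: [0.5333, -0.172, 0.0903]
ee_rot: [3.141, -0.001, -2.942]
force: [0.9, 0.2, 1.0]
width: 0.0181
gripper_force: 0.0
```

Request:
{"op": "servo_tool", "data": {"series": [[[12,0,-10,0],[12,0,-10,0],[12,0,-10,0],[12,-10,-10,0],[12,-10,-10,0],[12,-10,-10,0],[12,-10,0,0],[12,-10,0,0],[0,-10,0,0],[0,0,0,0]]]}}

```text
t: 13.17
eef_pos: [0.4524, -0.2512, 0.1498]
ee_rot: [-3.141, 0.0, -2.943]
force: [0.4, -0.2, 0.5]
width: 0.0183
gripper_force: 0.0
```

```bash
python3 s.py
python3 - <<'E'
from h import *
A=eyes.grab_frame("top");B=eyes.grab_frame("side")
a=A[120:260,230:400];b=B[180:320,190:360]
cv2.imwrite("pics/c5.png",cv2.resize(np.hstack([a,b])[:,:,::-1],None,fx=2.3,fy=2.3,interpolation=2))
E
```

```text
t 13.17 tray X -176.4 Y -94.6 z 149.8 rot [-3.141  0.    -2.943] w 0.0183 F [ 0.4 -0.2  0.5]
```

View pics/c5.png

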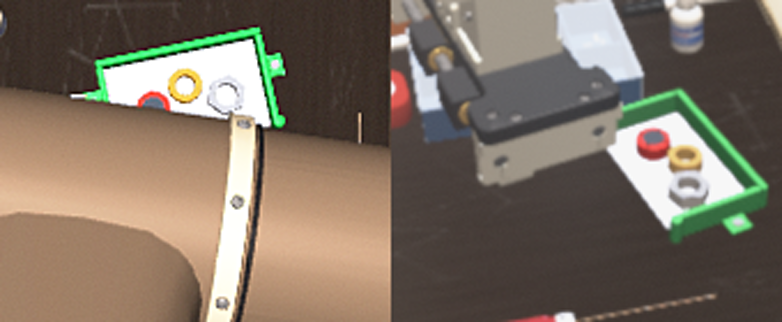

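All three parts show flat inside the tray. I'll check the numbers before handing in.

Run:
```python
from h import *
for n,c,p in [("nut","top",(327.8,161.7)),("hub","top",(296.1,167)),("bush","top",(310.4,157.3)),("nut","side",(190+(690-391)/2.3,180+189/2.3)),("hub","side",(190+(654-391)/2.3,180+143/2.3)),("bush","side",(190+(686-391)/2.3,180+158/2.3))]:
    d=ray(c,p,.014 if c=="top" else .009)[:2]*1e3-[606.5,-123.5];a=.2
    print(n,c,round(d[0]*np.cos(a)+d[1]*np.sin(a),1),round(-d[0]*np.sin(a)+d[1]*np.cos(a),1))
```

```text
nut top -8.0 -31.9
hub top -6.8 30.2
bush top 6.7 -0.5
nut side -4.1 -33.8
hub side -4.4 28.8
bush side 10.6 0.5
```

All three sit at least 17 mm inside the limits and the arm is clear of everything.

```bash
python3 -c "
from station import ticket
print(ticket.job_done())"
```

```text
the job is handed in; nothing more can be done
None
```

I swept the nut, bushing and hub into the green tray, all flat and at least 17 mm inside the front limit by camera. I saw no sign that any bystander was disturbed, and I handed the job in at about 13 s; no verdict was returned.

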